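# Bring a rocking gauge stand to bear on all its feet

### The arm

A 6-joint arm with a two-finger parallel gripper is mounted at the origin on a cart in front of the work surface, level with it; the furniture and walls round the work are solid. World frame = base frame: x ahead of the robot, y to its left, z up, the work surface at z = 0. Lengths are in m, angles in rad, forces in N, time in s.
With the tool pointing down it reaches from about 0.3 to 0.775 m from the base axis. Payload 14.6 kg.
Tool frame: the origin (TCP) lies between the finger pads; the fingertips stand 11 mm ahead of it and the grasp point (between the pads) lies 8 mm behind it; z points along the fingers, y is the line along which they close (so a half turn about z gives the same grasp; the last joint's range is limited). The gripper opens to 94 mm and grips with 3 to 60 N. Pads are 16 mm wide; open, the fingers measure 119 mm over their backs; the gripper's body (75 mm by 177 mm) begins 78 mm behind the grasp point.
Start: joints at [1.082, 0.3, 1.521, -0, 1.321, -0.067], TCP at [0.225, 0.502, 0.216] pointing down, gripper open.
Joint ranges: [-3.03, 3.03], [-0.79, 2.21], [0.23, 2.52], [-1.04, 4.18], [0, 3.07], [-2.55, 2.55]. Speed limits (rad/s): [2.22, 2.22, 2.57, 3.14, 3.14, 3.14].

### API

Orientations are given as a rotation vector (axis times angle).
In Python, from rig import arm, optics, spot_in, trace gives the robot as it stands.
- The arm moves only by the tool servo_tool, never from a script. Its argument "commands" is a list that holds one entry, the list of rows, each a list of 7 numbers: the shift along the world's x, y, z in units of 25 mm (1.0 is 25 mm), then the turn, a rotation vector about the world's x, y, z in units of 8 degrees (1.0 is 8 degrees), then the finger opening in mm, from 0 to 94. In form: [[[x, y, z, wx, wy, wz, fingers], ...]]. A call has 1 to 8 rows; each row is the pose to reach, as a shift and turn from the pose commanded when the call began; what a row does not reach only later rows make up. A row lasts 1/10 s, in which the tool goes at most 50 mm and 8.59 degrees, less where a joint would pass 70% of its speed; a pose out of reach is approached as far as the arm can. A call with a gripper value outside its range is refused whole. The fingers move at their own pace and stop on an object; "newtons" is the grip in N (left out, the last holds). Time passes only in rows, so rows that repeat a pose let the fingers close. It gives the time, the measured TCP pose, the force, the opening and the grip force at its end, in the units of the state.
- arm.get_state(): the state, without advancing time (a new reading comes with each control period).
- optics.read_camera(name): name is "side" or "top"; returns the picture (384x512x3 uint8, red, green, blue); there is no depth.
- optics.calibration(name): a dict with "K" (3x3 intrinsics, pixels), "k1" (the pictures are not rectified: a ray, as slopes to the right and down, at radius r is drawn at 1 + k1 r^2 times it, then the intrinsics apply), "cam_to_world" (4x4, takes a point from camera to world coordinates). Camera axes: x right, y up, looking along -z (the intrinsics and any distortion apply to the point x, -y, -z); pixel columns grow to the right and rows downward; lengths in m; the calibration is good to about 2 mm. A picture is of the moment at which its call begins. calibration takes no time and is no camera call.
- arm.sign_off(): hands the job in; it is judged then, once.
Trained networks look in the newest picture that a camera, given by its name, has taken for a name from the list of things; names that differ only in an ending like _2 or _b are one class to them, and where a whole thing is asked for, a point or a joint stands for the part that bears it (a point fixed in the world has none). Each returns a list of dicts, best first, with "p" (0 to 1); they miss things now and then, are a little off and sometimes report something else, mostly with a low value. They report only what shows in the picture. A call takes as long as a camera call.
- spot_in(camera, query): "at" ([x, y, z] in m, in world coordinates, good to about 4 mm: the middle of the surface that is visible of it).
- trace(camera, query): "region" (384x512 bool, what is visible of it).
The state is a dict: "time": time; "joint_pos": joint angles; "qvel": joint speeds; "joint_efforts": joint torques, N m; "eef_pos": TCP position; "ee_rot": TCP orientation; "contact_force": force on the tool from outside, world axes, zero at the start; "torque": the same for the moment, N m; "opening": opening from 0.0 (shut) to 1.0 (fully open); "grasp_force": force on a finger pad.
Only numpy, scipy, OpenCV 4.12 (cv2) and the standard library are available. Lean on these libraries where they do the work, as an engineer would, in place of code of your own. Each camera call takes 0.05 s, during which the arm holds its last target. There are 200 camera calls.

### The job

The gauge stand rocks because the feet of its two levelling screws hang clear of the packing plates under them. Turn each knob clockwise until its foot is firmly loaded and the stand no longer rocks, but not so far that a fixed foot is lifted off; do not lean hard on the screws (over 20 N spoils a pad), shift the stand, or disturb the other things, and let go.

Things in the scene. Friction and masses are not known exactly. Their poses are not given: they have to be found in the camera images.
- stand: loose grey cast dial-gauge stand, 4 kg: plate 200x150 with a 300 wide crossbar in front (top 46 above the worktop), anvil, column and gauge up to 170 high behind. Origin at worktop level under its middle; x to its back, y to its left. Stands on three fixed rubber feet; upright levelling screws with knobs at the crossbar's ends, (-80, 130) and (-80, -130) mm.
- grip_left (a point): centre of the fluted round black knob (diameter 44, 26 high, level upper face) of the left screw; at the start 81 above the worktop. The finger tips may reach 22 below this point and still clear the casting when the screw is down. The knob sinks with its screw.
- knob_left (a joint): turn of the left screw (rad), 0 at the start, grows when the knob is turned clockwise seen from above; 20 mm down per whole turn (3.18 mm per rad), knob and foot together; self-locking, end of travel at 5.0 rad. Turning takes about 0.1 N m. Right-hand thread: clockwise lowers the foot.
- foot_left: steel foot flange with a rubber pad (diameter 30, yields 1 mm per 10 N) at the lower end of the left screw, 72.5 below the knob's centre; origin at the pad's underside when unloaded. It hangs over a fixed dark steel packing plate (65x65) of unknown thickness: the gap is 1 to 8 mm and differs left and right. Over 20 N spoils the pad.
- grip_right (a point): centre of the fluted round black knob (diameter 44, 26 high, level upper face) of the right screw; at the start 81 above the worktop. The finger tips may reach 22 below this point and still clear the casting when the screw is down. The knob sinks with its screw.
- knob_right (a joint): turn of the right screw (rad), 0 at the start, grows when the knob is turned clockwise seen from above; 20 mm down per whole turn (3.18 mm per rad), knob and foot together; self-locking, end of travel at 5.0 rad. Turning takes about 0.1 N m. Right-hand thread: clockwise lowers the foot.
- foot_right: steel foot flange with a rubber pad (diameter 30, yields 1 mm per 10 N) at the lower end of the right screw, 72.5 below the knob's centre; origin at the pad's underside when unloaded. It hangs over a fixed dark steel packing plate (65x65) of unknown thickness: the gap is 1 to 8 mm and differs left and right. Over 20 N spoils the pad.
- foot_front: fixed foot with rubber pad (diameter 30, yields 1 mm per 10 N) of the stand under the middle of the crossbar, at (-80, 0) mm; origin at its underside. It carries about 24 N at the start and loses it if the screws are driven too far.
- foot_rear_left: fixed foot with rubber pad (diameter 30, yields 1 mm per 10 N) of the stand at the back left, at (80, 60) mm; origin at its underside. It carries about 8 N at the start and loses it if the screws are driven too far.
- foot_rear_right: fixed foot with rubber pad (diameter 30, yields 1 mm per 10 N) of the stand at the back right, at (80, -60) mm; origin at its underside. It carries about 8 N at the start and loses it if the screws are driven too far.
- tape_measure: yellow tape measure, 67x80x35, standing beside the stand; bystander
- wrench_13: flat steel spanner, 31x178x7, lying beside the stand; bystander
- carpenter_pencil_1: flat red carpenter's pencil, 14x170x8, lying in front of the stand; bystander
- torpedo_level: short yellow spirit level, 23x230x44, on the left of the worktop; bystander
- stubby_driver: short black screwdriver, 30x117x30, on the right of the worktop; bystander
- offcut_walnut: dark wood offcut, 50x160x25, on the right of the worktop; bystander

How it is judged:
By the outcome, as a careful person would: the job done as asked, in the order asked, and still so for the second after the job is handed in, with the robot touching nothing.
It also fails if it takes over 67 s, if anything falls off the work surface, if the arm or the gripper's body presses on something with over 40 N, if the wrist force passes 120 N, or if a joint passes its speed limit or range.

## Working session

There is one attempt and no reset: what is moved stays moved. The work goes in short steps, Python scripts to look and compute and a tool call to move; the robot and the scene stay as the last step left them, time stands still between calls to the robot, and variables do not carry over. Pictures are saved under pics/ and viewed, at most 10 in all, crops included, and the job is handed in when it is done.

Besides the shell and the picture viewer there is one more tool, called after "Emit:" as name(argument=value, ...), one argument or row to a line, values as JSON. servo_tool: Moves the arm, as the interface text tells. Its arguments: {"type":"object","properties":{"commands":{"type":"array","items":{"type":"array","items":{"type":"array","items":{"type":"number"}}}},"newtons":{"type":"number"}},"required":["commands"]}

```bash
mkdir -p pics
python3 - <<'E'
from rig import arm, optics, spot_in, trace
import cv2,numpy as np
for c in("top","side"):
    im=optics.read_camera(c); cv2.imwrite(f"pics/{c}0.png",im[:,:,::-1])
    for q in("grip_left","grip_right","stand","foot_left","foot_right"):
        print(c,q,[(np.round(d["at"],4).tolist(),round(d["p"],2)) for d in spot_in(c,q)[:3]])
s=arm.get_state();print(s)
for c in("top","side"):print(optics.calibration(c))
E
```

```text
top grip_left [([0.4847, 0.1279, 0.0949], 0.55)]
top grip_right [([0.5129, -0.1236, 0.0898], 0.46)]
top stand [([0.5427, 0.0098, 0.0429], 0.93), ([0.4181, -0.0096, 0.0143], 0.54)]
top foot_left []
top foot_right []
side grip_left [([0.484, 0.1177, 0.0887], 0.46)]
side grip_right [([0.5089, -0.1375, 0.093], 0.65), ([0.4156, -0.4145, 0.0242], 0.29)]
side stand [([0.5508, 0.0006, 0.0405], 0.91)]
side foot_left [([0.6124, -0.4482, 0.0243], 0.67)]
side foot_right []
{'time': 0.6, 'joint_pos': array([ 1.08240709e+00,  2.99898570e-01,  1.52104527e+00,  2.24994726e-05,
        1.32067548e+00, -6.65839110e-02]), 'qvel': array([-0.0007086 ,  0.0013571 ,  0.00046803,  0.00039023, -0.00150048,
       -0.00058997]), 'joint_efforts': array([-2.05199781e-04, -5.31483364e+01, -3.52827966e+01,  7.08172610e-02,
        2.13065691e-02, -1.99302360e-05]), 'eef_pos': array([0.22515384, 0.50177894, 0.2164272 ]), 'ee_rot': array([-6.57671966e-01, -3.07195286e+00,  3.09028835e-05]), 'contact_force': array([-0.8402459 ,  0.04505844,  0.55280983]), 'torque': array([ 0.02607035, -0.01005291, -0.00992869]), 'gr
[... 249 characters left out ...]
d': array([[ 0.01001486,  0.99165379, -0.12853976,  0.38318677],
       [-0.99717567,  0.01947287,  0.07253606,  0.05314689],
       [ 0.0744337 ,  0.12745028,  0.98904805,  1.33742242],
       [ 0.        ,  0.        ,  0.        ,  1.        ]])}
{'K': array([[375.98525073,   0.        , 253.35739906],
       [  0.        , 375.98525073, 193.0531387 ],
       [  0.        ,   0.        ,   1.        ]]), 'k1': -0.10546925982372593, 'cam_to_world': array([[ 0.81354708,  0.37805066, -0.44183576, -0.00945709],
       [-0.58109466,  0.50021253, -0.64196295, -0.85148637],
       [-0.02168273,  0.77901548,  0.62662967,  0.88775987],
       [ 0.        ,  0.        ,  0.        ,  1.        ]])}
```

View pics/top0.png

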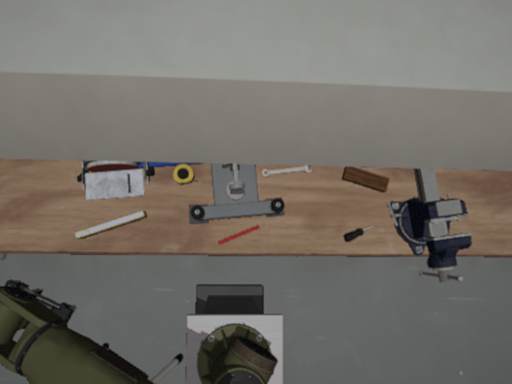

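View pics/side0.png

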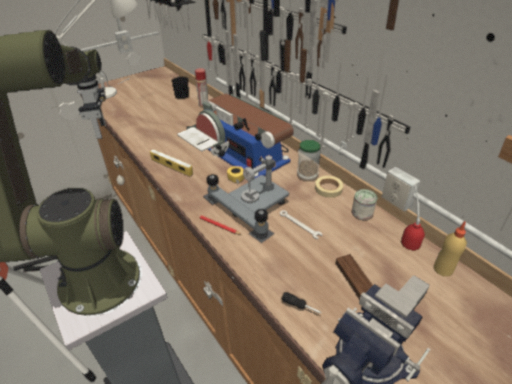

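```bash
cat > h.py <<'E'
from rig import arm, optics, spot_in, trace
import cv2,numpy as np
from scipy.spatial.transform import Rotation as R
def toplane(c,uv,z):
    C=optics.calibration(c);K=C["K"];T=C["cam_to_world"]
    p=cv2.undistortPoints(np.float64([[uv]]),K,np.float64([C["k1"],0,0,0,0])).ravel()
    # exact enough for given model
    d=T[:3,:3]@[p[0],-p[1],-1]; o=T[:3,3]
    return o+d*(z-o[2])/d[2]
E
python3 - <<'E'
from h import *
for c in("top","side"):
    im=optics.read_camera(c)
    for q in("grip_left","grip_right"):
        for d in trace(c,q)[:2]:
            m=d["region"];ys,xs=np.nonzero(m)
            print(c,q,round(d["p"],2),m.sum(),xs.min(),xs.max(),ys.min(),ys.max(),xs.mean(),ys.mean(),toplane(c,(xs.mean(),ys.mean()),.094).round(4))
im=optics.read_camera("top")
cv2.imwrite("pics/topc.png",cv2.resize(im[110:240,180:320,::-1],None,fx=4,fy=4,interpolation=2))
E
```

```text
top grip_left 0.51 153 190 203 205 218 196.9607843137255 211.2941176470588 [0.4859 0.1281 0.094 ]
top grip_right 0.48 708 342 388 166 191 365.1002824858757 178.08757062146893 [ 0.6052 -0.4222  0.094 ]
side grip_left 0.33 112 256 267 210 221 261.24107142857144 215.82142857142858 [ 0.5038 -0.1458  0.094 ]
side grip_right 0.66 153 254 267 209 222 260.7450980392157 215.40522875816993 [ 0.5037 -0.1433  0.094 ]
```

The left knob is at about (197, 212) and the right at (278, 205) in the top view. Both are clear of the bystanders, and the gauge and column at (236, 180) sit between and behind them.

Run:
```python
from h import *
def blob(c,u,v,z,r=12,t=60):
    g=optics.read_camera(c).max(2)[v-r:v+r,u-r:u+r]
    m=(g<t).astype(np.uint8);n,l,s,ce=cv2.connectedComponentsWithStats(m)
    k=1+s[1:,4].argmax();uv=ce[k]+[u-r,v-r]
    print(c,s[k],uv,toplane(c,uv,z).round(4))
blob("top",197,212,.094);blob("top",278,205,.094)
im=optics.read_camera("top")
a=cv2.resize(im[190:230,180:300,::-1],None,fx=6,fy=6,interpolation=2)
s=optics.read_camera("side")
b=cv2.resize(s[165:245,195:315,::-1],None,fx=6,fy=4,interpolation=2)
cv2.imwrite("pics/c.png",np.vstack([a,b]))
```

```text
top [  5   5  15  17 151] [197.31788079 213.01986755] [0.4805 0.1268 0.094 ]
top [  0   6  18  17 152] [276.13815789 206.93421053] [ 0.5041 -0.1247  0.094 ]
```

View pics/c.png

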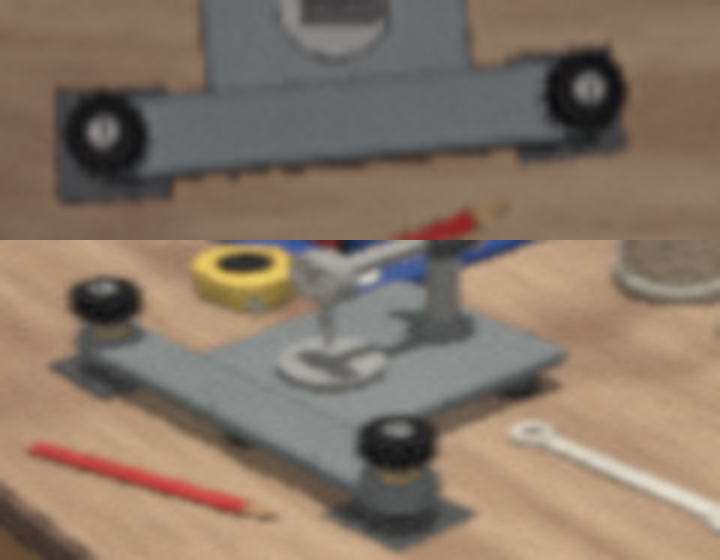

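The crops show the screw ends as bright spots on both knobs. In full-frame pixels they are at about (196.9, 211.4) on the left and (277.8, 204.6) on the right.

Run:
```python
from h import *
from scipy.optimize import least_squares
a=toplane("top",(196.9,211.4),.095);b=toplane("top",(277.8,204.6),.095)
print(a.round(4),b.round(4),np.linalg.norm(a-b))
# side view: screw-end spots at crop (105,287),(397,432)
s1=toplane("side",(195+105/6-.4,165+(287-240)/4-.4),.095);s2=toplane("side",(195+397/6-.4,165+(432-240)/4-.4),.095)
print(s1.round(4),s2.round(4),np.linalg.norm(s1-s2))
st=arm.get_state();print(R.from_rotvec(st["ee_rot"]).as_matrix().round(3))
```

```text
[0.4855 0.1282 0.095 ] [ 0.5117 -0.1299  0.095 ] 0.2594424825645967
[0.487  0.1275 0.095 ] [ 0.5109 -0.1336  0.095 ] 0.26220804616078786
[[-0.912  0.409 -0.   ]
 [ 0.409  0.912 -0.   ]
 [ 0.    -0.    -1.   ]]
```

Emit:
servo_tool(
  commands=[
    [[1.3,-1.5,0,0,0,0.6,94],[2.6,-3.4,0,0,0,1.2,94],[3.9,-5.2,0,0,0,1.8,94],[5.2,-7.0,0,0,0,2.4,94],[6.5,-8.8,0,0,0,3.0,94],[7.8,-10.6,0,0,0,3.6,94],[9.1,-12.6,0,0,0,4.2,94],[10.2,-14.4,0,0,0,4.4,94]],
  ],
  newtons=4,
)

```text
time: 1.95
eef_pos: [0.4585, 0.1753, 0.2167]
ee_rot: [-0.307, 3.126, 0.0]
contact_force: [0.2, 0.5, 0.2]
opening: 1.003
grasp_force: 0.0
```

Emit:
servo_tool(
  commands=[
    [[0.23,-0.55,-1,0,0,0,94],[0.23,-0.55,-3,0,0,0,94],[0.23,-0.55,-3.4,0,0,0,94],[0.23,-0.55,-3.4,0,0,0,94],[0.23,-0.55,-3.4,0,0,0,94]],
  ],
)

```text
time: 2.45
eef_pos: [0.464, 0.164, 0.1333]
ee_rot: [-0.303, 3.125, 0.001]
contact_force: [0.9, 0.4, 0.8]
opening: 1.001
grasp_force: 0.0
```

Run:
```python
from h import *
s=arm.get_state();print(s["eef_pos"],s["joint_pos"].round(3))
for c in("top","side"):
    im=optics.read_camera(c);cv2.imwrite(f"pics/{c}1.png",im[:,:,::-1])
a=cv2.resize(cv2.imread("pics/side1.png")[120:230,150:290],None,fx=5,fy=5,interpolation=2);cv2.imwrite("pics/s1c.png",a)
```

```text
[0.46404074 0.16400576 0.1332603 ] [ 0.265  0.261  1.778 -0.     1.101 -1.499]
```

View pics/s1c.png

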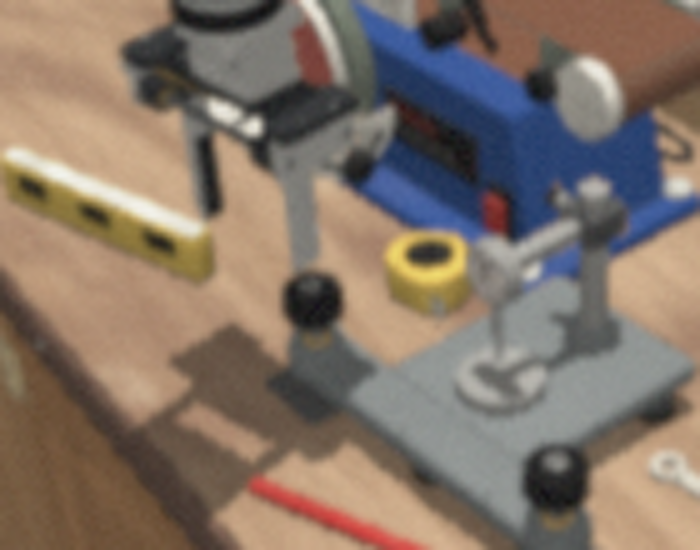

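The gripper is still about 40 mm short of the left knob, because the speed cap trimmed the rows. I'll finish the approach from the measured pose.

Emit:
servo_tool(
  commands=[
    [[0.88,-1.44,0.2,0,0,0,94],[0.88,-1.44,0.2,0,0,0,94],[0.88,-1.44,0.2,0,0,0,94]],
  ],
)

```text
time: 2.85
eef_pos: [0.4859, 0.1274, 0.1375]
ee_rot: [-0.3, 3.126, 0.0]
contact_force: [-0.1, -0.0, -0.5]
opening: 0.999
grasp_force: 0.0
```

Run:
```python
from h import *
s=arm.get_state();print(s["eef_pos"],s["joint_pos"].round(3),s["contact_force"],s["torque"])
im=optics.read_camera("side");cv2.imwrite("pics/s2c.png",cv2.resize(im[130:230,160:280,::-1],None,fx=6,fy=6,interpolation=2))
```

```text
[0.48586063 0.12737805 0.13753355] [ 0.183  0.276  1.746  0.     1.117 -1.579] [-0.10637732 -0.0200782  -0.50014562] [ 0.06748535  0.02977632 -0.04831123]
```

View pics/s2c.png

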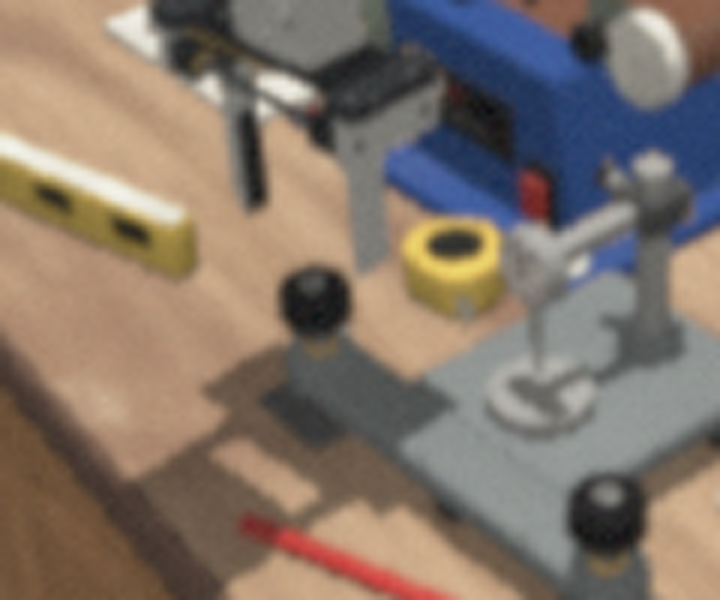

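The fingers now straddle the knob, with tips at crop (250, 205) and (370, 265) and the knob at (315, 285). Next I'll descend and close gently.

Emit:
servo_tool(
  commands=[
    [[0,0,-1.0,0,0,0,94],[0,0,-2.0,0,0,0,80],[0,0,-2.46,0,0,0,60],[0,0,-2.46,0,0,0,50],[0,0,-2.46,0,0,0,50]],
  ],
)

```text
time: 3.4
eef_pos: [0.4857, 0.1278, 0.0758]
ee_rot: [-0.303, 3.126, 0.0]
contact_force: [0.5, -0.0, -0.5]
opening: 0.7
grasp_force: 0.0
```

Emit:
servo_tool(
  commands=[
    [[0,0,0,0,0,0,38],[0,0,0,0,0,0,38],[0,0,0,0,0,0,38],[0,0,0,0,0,0,38]],
  ],
  newtons=4,
)

```text
time: 3.8
eef_pos: [0.4855, 0.1282, 0.0755]
ee_rot: [-0.302, 3.126, 0.002]
contact_force: [-2.2, 8.2, 3.3]
opening: 0.461
grasp_force: 4.0
```

Emit:
servo_tool(
  commands=[
    [[-0.01,0.04,0.02,0,0,0,38],[-0.01,0.04,0.02,0,0,0,38],[-0.01,0.04,0.02,0,0,0,38]],
  ],
)

```text
time: 4.1
eef_pos: [0.4853, 0.1288, 0.0758]
ee_rot: [-0.302, 3.126, 0.001]
contact_force: [0.2, 6.4, 1.7]
opening: 0.445
grasp_force: 4.0
```

Emit:
servo_tool(
  commands=[
    [[0,0.1,0.02,0,0,0,38],[0,0.1,0.02,0,0,0,38],[0,0.1,0.02,0,0,0,38]],
  ],
)

```text
time: 4.4
eef_pos: [0.4852, 0.13, 0.0758]
ee_rot: [0.302, -3.127, 0.003]
contact_force: [1.6, -5.2, -1.3]
opening: 0.445
grasp_force: 4.0
```

Emit:
servo_tool(
  commands=[
    [[0,-0.045,-0.01,0,0,0,38],[0,-0.045,-0.01,0,0,0,38],[0,-0.045,-0.028,0,0,-1,38],[0,-0.045,-0.046,0,0,-2,38],[0,-0.045,-0.046,0,0,-2,38]],
  ],
  newtons=12,
)

```text
time: 4.9
eef_pos: [0.4852, 0.1297, 0.0748]
ee_rot: [0.14, 3.138, -0.0]
contact_force: [1.8, -1.9, -0.1]
opening: 0.44
grasp_force: 12.0
```

Run:
```python
from h import *
s=arm.get_state();print(s["eef_pos"],s["joint_pos"].round(3),s["contact_force"].round(2),s["torque"].round(3))
```

```text
[0.48522843 0.12968065 0.07481581] [ 0.188  0.366  1.795 -0.     0.981 -1.293] [ 1.8  -1.89 -0.15] [-0.026 -0.281 -0.126]
```

Emit:
servo_tool(
  commands=[
    [[0.01,-0.01,-0.018,0,0,-1,38],[0.01,-0.01,-0.036,0,0,-2,38],[0.01,-0.01,-0.036,0,0,-2,38]],
  ],
)

```text
time: 5.2
eef_pos: [0.4854, 0.1295, 0.074]
ee_rot: [0.569, 3.089, 0.0]
contact_force: [-0.1, -0.5, 2.3]
opening: 0.445
grasp_force: 12.0
```

```bash
cat > st.py <<'E'
from h import *
s=arm.get_state();print(s["eef_pos"].round(5),s["joint_pos"].round(3),s["contact_force"].round(2),s["torque"].round(3))
E
python3 st.py
```

```text
[0.48542 0.12953 0.074  ] [ 0.188  0.367  1.795  0.     0.979 -1.018] [-0.1  -0.53  2.25] [ 0.071 -0.013 -0.116]
```

Emit:
servo_tool(
  commands=[
    [[0,0,-0.018,0,0,-1,38],[0,0,-0.018,0,0,-1,38],[0,0,-0.018,0,0,-1,38]],
  ],
)

```text
time: 5.5
eef_pos: [0.4855, 0.1295, 0.0737]
ee_rot: [0.774, 3.044, 0.0]
contact_force: [-0.0, -0.8, 3.5]
opening: 0.443
grasp_force: 12.0
```

Emit:
servo_tool(
  commands=[
    [[0,0,-0.018,0,0,-1,38],[0,0,-0.018,0,0,-1,38],[0,0,-0.018,0,0,-1,38]],
  ],
)

```text
time: 5.8
eef_pos: [0.4855, 0.1294, 0.0733]
ee_rot: [0.987, 2.982, -0.0]
contact_force: [-0.9, -2.3, 6.1]
opening: 0.446
grasp_force: 12.0
```

Emit:
servo_tool(
  commands=[
    [[0,0,0.02,0,0,0,38],[0,0,0.02,0,0,0,38],[0,0,0.02,0,0,0,38]],
  ],
)

```text
time: 6.1
eef_pos: [0.4855, 0.1294, 0.0735]
ee_rot: [0.992, 2.981, -0.0]
contact_force: [-0.0, -3.8, 3.0]
opening: 0.441
grasp_force: 12.0
```

```bash
python3 st.py
```

```text
[0.48546 0.12942 0.07352] [ 0.188  0.368  1.795 -0.     0.978 -0.74 ] [-0.03 -3.81  2.98] [-0.328 -0.107  0.095]
```

Emit:
servo_tool(
  commands=[
    [[0,0,0.02,0,0,0,38],[0,0,0.02,0,0,0,38],[0,0,0.02,0,0,0,38]],
  ],
)

```text
time: 6.4
eef_pos: [0.4854, 0.1294, 0.0738]
ee_rot: [-0.995, -2.98, 0.0]
contact_force: [1.2, -2.4, -1.1]
opening: 0.446
grasp_force: 12.0
```

```bash
python3 st.py
```

```text
[0.48538 0.12944 0.07382] [ 0.188  0.368  1.795 -0.     0.979 -0.738] [ 1.16 -2.38 -1.14] [-0.459 -0.47   0.133]
```

Emit:
servo_tool(
  commands=[
    [[0,-0.01,-0.004,0,0,-1,38],[0,-0.01,-0.008,0,0,-2,38],[0,-0.01,-0.008,0,0,-2,38],[0,-0.01,-0.008,0,0,-2,38]],
  ],
)

```text
time: 6.8
eef_pos: [0.4854, 0.1292, 0.0736]
ee_rot: [-1.395, -2.815, 0.0]
contact_force: [2.5, -2.4, -2.7]
opening: 0.444
grasp_force: 12.0
```

```bash
python3 st.py
```

```text
[0.4854  0.12917 0.07364] [ 0.187  0.368  1.795 -0.     0.979 -0.463] [ 2.55 -2.45 -2.7 ] [-0.537 -0.602 -0.068]
```

Emit:
servo_tool(
  commands=[
    [[-0.0,0,-0.02,0,0,0,38],[0,0,-0.02,0,0,0,38],[0,0,-0.02,0,0,0,38],[0,0,-0.02,0,0,0,38]],
  ],
)

```text
time: 7.2
eef_pos: [0.4854, 0.1292, 0.0734]
ee_rot: [1.4, 2.812, -0.0]
contact_force: [1.0, -4.0, 0.6]
opening: 0.444
grasp_force: 12.0
```

```bash
python3 st.py
```

```text
[0.48542 0.12924 0.07336] [ 0.187  0.368  1.795 -0.     0.978 -0.46 ] [ 0.97 -4.02  0.55] [-0.618 -0.354  0.022]
```

Emit:
servo_tool(
  commands=[
    [[-0.0,0,0.06,0,0,0,38],[0,0,0.06,0,0,0,38],[0,0,0.06,0,0,0,38],[0,0,0.06,0,0,0,38]],
  ],
)

```text
time: 7.6
eef_pos: [0.4852, 0.1291, 0.0742]
ee_rot: [-1.4, -2.812, 0.001]
contact_force: [3.9, -3.2, -8.0]
opening: 0.445
grasp_force: 12.0
```

```bash
python3 st.py
```

```text
[0.48519 0.1291  0.07417] [ 0.187  0.367  1.795 -0.     0.98  -0.459] [ 3.92 -3.24 -7.98] [-0.7   -0.973 -0.006]
```

Emit:
servo_tool(
  commands=[
    [[0,0,-0.056,0,0,0,38],[0,0,-0.056,0,0,0,38],[0,0,-0.056,0,0,0,94],[0,0,-0.056,0,0,0,94],[0,0,-0.056,0,0,0,94],[0,0,-0.056,0,0,0,94]],
  ],
)

```text
time: 8.2
eef_pos: [0.4853, 0.1294, 0.0734]
ee_rot: [-1.401, -2.812, -0.0]
contact_force: [-0.7, 0.1, 0.8]
opening: 0.748
grasp_force: 0.0
```

```bash
python3 st.py
```

```text
[0.48533 0.1294  0.07338] [ 0.188  0.368  1.795  0.     0.978 -0.459] [-0.74  0.08  0.8 ] [-0.049 -0.004 -0.016]
```

Emit:
servo_tool(
  commands=[
    [[0,0,0.0,0,0,0,94],[0,0,1,0,0,0,94],[0,0,1.4,0,0,0,10],[0,0,1.4,0,0,0,10],[0,0,1.4,0,0,0,10],[0,0,1.4,0,0,0,10],[0,0,1.4,0,0,0,10],[0,0,1.4,0,0,0,10]],
  ],
)

```text
time: 9.0
eef_pos: [0.4852, 0.1292, 0.1079]
ee_rot: [-1.401, -2.811, 0.001]
contact_force: [0.1, -0.9, 0.3]
opening: 0.482
grasp_force: 0.0
```

Emit:
servo_tool(
  commands=[
    [[0,0,-0.1,0,0,0,10],[0,0,-0.2,0,0,0,10],[0,0,-0.2,0,0,0,10]],
  ],
)

```text
time: 9.3
eef_pos: [0.4852, 0.1292, 0.1029]
ee_rot: [-1.401, -2.811, 0.001]
contact_force: [-0.2, -0.6, 0.3]
opening: 0.224
grasp_force: 0.0
```

Emit:
servo_tool(
  commands=[
    [[0,0,-0.02,0,0,0,10],[0,0,-0.04,0,0,0,10],[0,0,-0.04,0,0,0,10],[0,0,-0.04,0,0,0,10]],
  ],
)

```text
time: 9.7
eef_pos: [0.4855, 0.1293, 0.1026]
ee_rot: [1.401, 2.812, 0.0]
contact_force: [0.3, 0.6, 0.7]
opening: 0.107
grasp_force: 0.6
```

Emit:
servo_tool(
  commands=[
    [[0,0,-0.02,0,0,0,10],[0,0,-0.02,0,0,0,10],[0,0,-0.02,0,0,0,10]],
  ],
)

```text
time: 10.0
eef_pos: [0.4855, 0.1294, 0.1022]
ee_rot: [1.401, 2.812, 0.001]
contact_force: [0.3, -0.2, 5.2]
opening: 0.104
grasp_force: 2.5
```

```bash
python3 st.py
```

```text
[0.48554 0.12937 0.10219] [ 0.187  0.325  1.775  0.     1.041 -0.459] [ 0.35 -0.25  5.21] [0.14  0.111 0.016]
```

The left foot is loaded: the knob top gives at 11 N/mm or more, against about 3 N/mm if the foot were hanging. Now the right knob.

Emit:
servo_tool(
  commands=[
    [[0,0,1.5,0,0,0,20],[0,0,3.3,0,0,0.5,94],[0,-0.5,4.7,0,0,1,94],[0.2,-2.2,4.7,0,0,1.5,94],[0.4,-4.0,4.7,0,0,2,94],[0.6,-5.8,4.7,0,0,2.6,94],[0.8,-7.6,4.7,0,0,3.2,94],[1.04,-9.4,4.7,0,0,3.75,94]],
  ],
)

```text
time: 10.8
eef_pos: [0.5111, -0.1076, 0.2192]
ee_rot: [-0.62, -3.079, 0.0]
contact_force: [0.9, 0.1, 0.7]
opening: 0.751
grasp_force: 0.0
```

Emit:
servo_tool(
  commands=[
    [[0,-1.0,0,0,0,0,94],[0,-1.0,0,0,0,0,94],[0,-1.0,0,0,0,0,94]],
  ],
)

```text
time: 11.1
eef_pos: [0.5112, -0.1307, 0.219]
ee_rot: [-0.627, -3.078, -0.0]
contact_force: [0.4, 0.2, 0.1]
opening: 0.988
grasp_force: 0.0
```

```bash
python3 st.py
```

```text
[ 0.51115 -0.13068  0.219  ] [-0.32   0.248  1.58   0.     1.314 -1.489] [0.44 0.25 0.09] [-0.01   0.064 -0.017]
```

Emit:
servo_tool(
  commands=[
    [[0,0,-1.5,0,0,0,94],[0,0,-3.2,0,0,0,94],[0,0,-4.4,0,0,0,94],[0,0,-5.2,0,0,0,80],[0,0,-5.72,0,0,0,60],[0,0,-5.72,0,0,0,50],[0,0,-5.72,0,0,0,50],[0,0,-5.72,0,0,0,50]],
  ],
)

```text
time: 11.9
eef_pos: [0.512, -0.1307, 0.0776]
ee_rot: [0.625, 3.077, -0.0]
contact_force: [-0.2, 0.4, -0.4]
opening: 0.611
grasp_force: 0.0
```

Emit:
servo_tool(
  commands=[
    [[0,0,0,0,0,0,38],[0,0,0,0,0,0,38],[0,0,0,0,0,0,38],[0,0,0,0,0,0,38]],
  ],
  newtons=3,
)

```text
time: 12.3
eef_pos: [0.5119, -0.1303, 0.0768]
ee_rot: [0.625, 3.078, 0.001]
contact_force: [3.3, 4.9, -0.2]
opening: 0.453
grasp_force: 3.0
```

Emit:
servo_tool(
  commands=[
    [[0.02,0.04,0,0,0,0,38],[0.02,0.04,0,0,0,0,38],[0.02,0.04,0,0,0,0,38]],
  ],
)

```text
time: 12.6
eef_pos: [0.5121, -0.1298, 0.0767]
ee_rot: [0.625, 3.078, 0.0]
contact_force: [0.7, 1.6, 1.8]
opening: 0.45
grasp_force: 3.0
```

```bash
python3 st.py
```

```text
[ 0.51211 -0.12976  0.07665] [-0.318  0.413  1.721  0.     1.007 -1.488] [0.74 1.62 1.79] [ 0.389 -0.339 -0.061]
```

Emit:
servo_tool(
  commands=[
    [[0.0,0.01,0.006,0,0,0,38],[0.0,0.01,0.006,0,0,0,38],[0.0,0.01,-0.012,0,0,-1,38],[0.0,0.01,-0.03,0,0,-2,38],[0.0,0.01,-0.03,0,0,-2,38],[0.0,0.01,-0.03,0,0,-2,38]],
  ],
  newtons=12,
)

```text
time: 13.2
eef_pos: [0.512, -0.1296, 0.0757]
ee_rot: [1.042, 2.963, 0.0]
contact_force: [2.3, 2.0, 1.5]
opening: 0.447
grasp_force: 12.0
```

```bash
python3 st.py
```

```text
[ 0.51204 -0.12958  0.07574] [-0.317  0.414  1.722  0.     1.005 -1.212] [2.33 2.05 1.5 ] [ 0.182 -0.566 -0.073]
```

Emit:
servo_tool(
  commands=[
    [[0.01,0.01,-0.018,0,0,-1,38],[0.01,0.01,-0.036,0,0,-2,38],[0.01,0.01,-0.036,0,0,-2,38],[0.01,0.01,-0.036,0,0,-2,38]],
  ],
)

```text
time: 13.6
eef_pos: [0.5121, -0.1294, 0.0748]
ee_rot: [1.441, 2.791, -0.0]
contact_force: [1.6, -1.2, 2.0]
opening: 0.444
grasp_force: 12.0
```

```bash
python3 st.py
```

```text
[ 0.51212 -0.1294   0.0748 ] [-0.317  0.416  1.722 -0.     1.004 -0.934] [ 1.55 -1.15  2.03] [-0.299 -0.169 -0.076]
```

Emit:
servo_tool(
  commands=[
    [[0.0,0.0,-0.018,0,0,-1,38],[0.0,0.0,-0.036,0,0,-2,38],[0.0,0.0,-0.036,0,0,-2,38],[0.0,0.0,-0.036,0,0,-2,38]],
  ],
)

```text
time: 14.0
eef_pos: [0.5122, -0.1294, 0.0739]
ee_rot: [1.815, 2.564, -0.0]
contact_force: [2.1, -1.1, 2.5]
opening: 0.441
grasp_force: 12.0
```

```bash
python3 st.py
```

```text
[ 0.51216 -0.12936  0.0739 ] [-0.317  0.417  1.722 -0.     1.002 -0.656] [ 2.11 -1.05  2.55] [-0.357 -0.143 -0.061]
```

Emit:
servo_tool(
  commands=[
    [[0.01,0.0,-0.018,0,0,-1,38],[0.01,0.0,-0.036,0,0,-2,38],[0.01,0.0,-0.036,0,0,-2,38],[0.01,0.0,-0.036,0,0,-2,38]],
  ],
)

```text
time: 14.4
eef_pos: [0.5122, -0.1293, 0.0729]
ee_rot: [-2.154, -2.287, 0.0]
contact_force: [0.5, -2.3, 2.8]
opening: 0.444
grasp_force: 12.0
```

Emit:
servo_tool(
  commands=[
    [[0.0,0.0,-0.018,0,0,-1,38],[0.0,0.0,-0.036,0,0,-2,38],[0.0,0.0,-0.036,0,0,-2,38],[0.0,0.0,-0.036,0,0,-2,38]],
  ],
)

```text
time: 14.8
eef_pos: [0.5123, -0.1292, 0.072]
ee_rot: [-2.451, -1.965, 0.0]
contact_force: [2.0, -1.5, 2.4]
opening: 0.44
grasp_force: 12.0
```

10u (4.4 mm) turned with no contact yet.

Emit:
servo_tool(
  commands=[
    [[0.0,-0.01,-0.018,0,0,-1,38],[0.0,-0.01,-0.036,0,0,-2,38],[0.0,-0.01,-0.036,0,0,-2,38],[0.0,-0.01,-0.036,0,0,-2,38]],
  ],
)

```text
time: 15.2
eef_pos: [0.5124, -0.1293, 0.0711]
ee_rot: [-2.7, -1.605, -0.0]
contact_force: [1.6, 0.7, 2.0]
opening: 0.446
grasp_force: 12.0
```

Emit:
servo_tool(
  commands=[
    [[0.0,0.0,-0.018,0,0,-1,38],[0.0,0.0,-0.018,0,0,-1,38],[0.0,0.0,-0.018,0,0,-1,38]],
  ],
)

```text
time: 15.5
eef_pos: [0.5124, -0.1294, 0.0707]
ee_rot: [-2.806, -1.412, -0.0]
contact_force: [2.0, 0.4, 2.1]
opening: 0.446
grasp_force: 12.0
```

```bash
python3 st.py
```

```text
[ 0.5124  -0.12938  0.07068] [-0.317  0.423  1.723  0.     0.996  0.322] [2.02 0.4  2.11] [ 0.4    0.04  -0.044]
```

Emit:
servo_tool(
  commands=[
    [[0.01,0.0,-0.018,0,0,-1,38],[0.01,0.0,-0.018,0,0,-1,38],[0.01,0.0,-0.018,0,0,-1,38]],
  ],
)

```text
time: 15.8
eef_pos: [0.5126, -0.1294, 0.0703]
ee_rot: [-2.898, -1.212, -0.0]
contact_force: [0.4, 1.7, 5.0]
opening: 0.446
grasp_force: 12.0
```

Emit:
servo_tool(
  commands=[
    [[0.0,0.0,-0.018,0,0,-1,38],[0.0,0.0,-0.018,0,0,-1,38],[0.0,0.0,-0.018,0,0,-1,38]],
  ],
)

```text
time: 16.1
eef_pos: [0.5127, -0.1294, 0.07]
ee_rot: [-2.976, -1.006, -0.001]
contact_force: [-0.6, 2.3, 5.7]
opening: 0.445
grasp_force: 12.0
```

Emit:
servo_tool(
  commands=[
    [[0.0,0.0,-0.018,0,0,-1,38],[0.0,0.0,-0.018,0,0,-1,38],[0.0,0.0,-0.018,0,0,-1,38]],
  ],
)

```text
time: 16.4
eef_pos: [0.5128, -0.1294, 0.0697]
ee_rot: [-3.039, -0.795, -0.001]
contact_force: [-0.2, 2.3, 8.6]
opening: 0.44
grasp_force: 12.0
```

```bash
python3 st.py
```

```text
[ 0.51282 -0.12937  0.06974] [-0.317  0.425  1.723  0.     0.993  0.742] [-0.19  2.3   8.58] [ 0.696  0.35  -0.098]
```

Emit:
servo_tool(
  commands=[
    [[0.0,0.0,0.03,0,0,0,38],[0.0,0.0,0.03,0,0,0,38],[0.0,0.0,0.024,0,0,-1,38],[0.0,0.0,0.016,0,0,-2,38],[0.0,0.0,0.016,0,0,-2,38],[0.0,0.0,0.016,0,0,-2,38]],
  ],
)

```text
time: 17.0
eef_pos: [0.5128, -0.1294, 0.0698]
ee_rot: [-3.12, -0.365, -0.001]
contact_force: [3.3, 4.5, 2.8]
opening: 0.442
grasp_force: 12.0
```

```bash
python3 st.py
```

```text
[ 0.51283 -0.12938  0.06979] [-0.317  0.425  1.723  0.     0.994  1.021] [3.35 4.51 2.78] [ 0.831 -0.355 -0.043]
```

Emit:
servo_tool(
  commands=[
    [[0.01,0.015,0.008,0,0,0,38],[0.01,0.015,0.008,0,0,0,38],[0.01,0.015,0.008,0,0,0,94],[0.01,0.015,0.008,0,0,0,94],[0.01,0.015,0.008,0,0,0,94],[0.01,0.015,0.008,0,0,0,94],[0.01,0.015,0.008,0,0,0,94]],
  ],
)

```text
time: 17.7
eef_pos: [0.5128, -0.1291, 0.0699]
ee_rot: [-3.121, -0.357, 0.0]
contact_force: [0.2, 0.5, 0.3]
opening: 0.834
grasp_force: 0.0
```

Emit:
servo_tool(
  commands=[
    [[0,0,0.0,0,0,0,94],[0,0,1,0,0,0,94],[0,0,1.4,0,0,0,10],[0,0,1.4,0,0,0,10],[0,0,1.4,0,0,0,10],[0,0,1.4,0,0,0,10],[0,0,1.4,0,0,0,10],[0,0,1.4,0,0,0,10]],
  ],
)

```text
time: 18.5
eef_pos: [0.5127, -0.1291, 0.1045]
ee_rot: [-3.121, -0.357, 0.001]
contact_force: [0.2, 0.7, -0.8]
opening: 0.524
grasp_force: 0.0
```

Emit:
servo_tool(
  commands=[
    [[0,0,-0.12,0,0,0,10],[0,0,-0.2,0,0,0,10],[0,0,-0.2,0,0,0,10],[0,0,-0.2,0,0,0,10],[0,0,-0.2,0,0,0,10]],
  ],
)

```text
time: 19.0
eef_pos: [0.5129, -0.1291, 0.1]
ee_rot: [3.121, 0.357, 0.0]
contact_force: [0.3, 0.3, 0.2]
opening: 0.119
grasp_force: 0.0
```

Emit:
servo_tool(
  commands=[
    [[0,0,-0.03,0,0,0,10],[0,0,-0.03,0,0,0,10],[0,0,-0.03,0,0,0,10]],
  ],
)

```text
time: 19.3
eef_pos: [0.5129, -0.1291, 0.0992]
ee_rot: [3.121, 0.357, -0.0]
contact_force: [0.4, -0.4, -0.4]
opening: 0.107
grasp_force: 0.0
```

Emit:
servo_tool(
  commands=[
    [[0,0,-0.02,0,0,0,10],[0,0,-0.02,0,0,0,10],[0,0,-0.02,0,0,0,10]],
  ],
)

```text
time: 19.6
eef_pos: [0.5129, -0.1291, 0.0987]
ee_rot: [-3.121, -0.357, 0.0]
contact_force: [0.2, -0.3, 0.4]
opening: 0.107
grasp_force: 0.0
```

Emit:
servo_tool(
  commands=[
    [[0,0,-0.02,0,0,0,10],[0,0,-0.02,0,0,0,10],[0,0,-0.02,0,0,0,10]],
  ],
)

```text
time: 19.9
eef_pos: [0.5129, -0.1291, 0.0982]
ee_rot: [-3.121, -0.357, 0.0]
contact_force: [0.6, 0.6, -0.0]
opening: 0.109
grasp_force: 0.0
```

Emit:
servo_tool(
  commands=[
    [[0,0,-0.02,0,0,0,10],[0,0,-0.02,0,0,0,10],[0,0,-0.02,0,0,0,10]],
  ],
)

```text
time: 20.2
eef_pos: [0.5129, -0.1291, 0.0977]
ee_rot: [3.121, 0.357, 0.0]
contact_force: [-0.3, 0.1, 0.1]
opening: 0.104
grasp_force: 0.3
```

Emit:
servo_tool(
  commands=[
    [[0,0,-0.02,0,0,0,10],[0,0,-0.02,0,0,0,10],[0,0,-0.02,0,0,0,10]],
  ],
)

```text
time: 20.5
eef_pos: [0.513, -0.1292, 0.0975]
ee_rot: [3.121, 0.357, 0.001]
contact_force: [-1.8, -0.2, 5.3]
opening: 0.109
grasp_force: 2.3
```

Both feet respond stiffly, at about 2 mm past contact each. I'll retreat and check.

Emit:
servo_tool(
  commands=[
    [[0,0,0.5,0,0,0,10],[0,0,2,0,0,0,10],[0,0,3.8,0,0,0,10],[0,0,5.5,0,0,0,10],[-1,-1.5,5.8,0,0,0,10],[-2,-2.5,5.8,0,0,0,10],[-2,-2.5,5.8,0,0,0,10],[-2,-2.5,5.8,0,0,0,10]],
  ],
)

```text
time: 21.3
eef_pos: [0.4627, -0.1919, 0.2429]
ee_rot: [3.121, 0.354, 0.001]
contact_force: [-0.4, 0.0, 0.2]
opening: 0.106
grasp_force: 0.0
```

```bash
python3 st.py
python3 - <<'E'
from h import *
a=cv2.resize(optics.read_camera("side")[150:270,180:340,::-1],None,fx=4,fy=4,interpolation=2)
cv2.imwrite("pics/end.png",a)
E
```

```text
[ 0.46273 -0.19186  0.24291] [-0.466  0.169  1.62   0.     1.352  0.878] [-0.37  0.    0.2 ] [ 0.003  0.137 -0.016]
```

View pics/end.png

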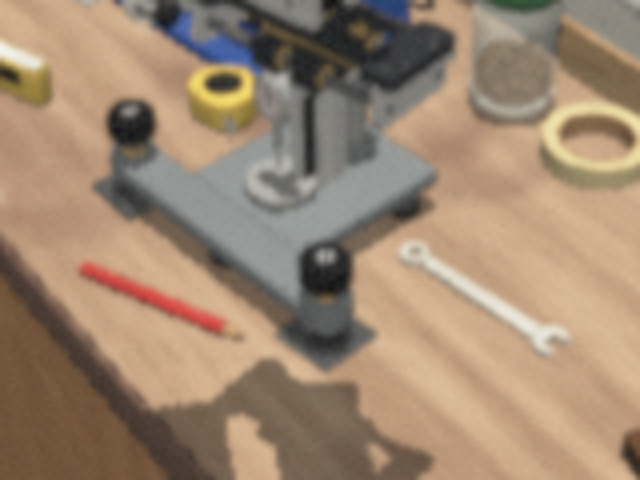

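The stand and bystanders are in place and both knobs are lowered, at crop (132, 120) and (325, 268). The gripper is clear above them, so I'm handing in.

```bash
python3 -c "
from rig import arm
print(arm.sign_off())"
```

```text
the job is handed in; nothing more can be done
None
```

I turned both levelling screws clockwise to roughly 2 mm past first contact (about 7 N per foot by calculation, not measured), let go and handed the job in at about 21 s; pressing each knob afterwards felt firm, and nothing else looked moved in the last picture.

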